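# Press a torch barrel into a V-cradle for its lens to be fitted

## Task

Take the arched guard off the V-cradle by its grip, hang it astride the bar of the rail and let go of it. Then fetch the torch from its rest and seat its barrel in the V, centred lengthwise, with the wide lens head sticking out past the left end, so that the lens can be worked on. Finish while still gripping the torch and pressing it down into the V with about 15 N, bearing evenly on both sloping faces; leave the small things lying about undisturbed.

Things in the scene. Friction and masses are not known exactly. Their poses are not given: they have to be found in the camera images.
- guard: arched guard of aluminium sheet, an upside-down U, 80 wide (x) x 70 long (y) mm, 0.22 kg, black grip rib on top. Origin: centre at foot level. Legs 72 mm apart inside; underside of the crown 64 mm above the feet (flat over the middle 20 mm, then sloping to the legs). Starts on the cradle's base plate, astride the V and aligned with it, 6 mm clear each side
- guard_grip (a point): middle of the guard's grip rib, 90 mm above the feet; the rib is 14 mm thick (guard x), 46 mm long (guard y), and stands 41 mm up from the crown (68 to 109 mm above the feet); z up, same axes as the guard
- guard_crown (a point): middle of the underside of the guard's crown, 64 mm above its feet; this is what rests on the bar
- rail: the fixed rail: one horizontal round bar, 14 mm thick and 200 mm long, along the rail's y, on a post at either end. Origin: on the worktop under the bar's middle
- rail_mid (a point): centre of the rail's bar, 130 mm above the worktop; y along the bar, z up. With the guard hung, the crown's underside lies 7 mm above this point
- torch: the torch, about 0.20 kg: plain aluminium barrel 36 mm in diameter with a wider lens head, 46 mm in diameter, at one end; 146 mm long in all. Origin on the axis; y along the axis to the lens. It starts lying level on its rest, lens end to the left (+y) give or take its yaw
- torch_mid (a point): point on the torch's axis at which to grip it, midway between the two bars of its rest (60 mm clear for fingers): 66 mm from the tail end, 80 mm from the lens face; the plain 36 mm barrel runs from 66 mm behind it to 58 mm ahead. Starts 28 mm above the worktop, 23 mm above the rest's plate. y points to the lens
- torch_lens (a point): centre of the torch's lens face, 80 mm from torch_mid
- rest: the fixed low black rubber rest under the torch, 56 x 92 mm: a 5 mm plate with two low cross bars 15 mm high at 36 mm either side of its middle. Origin: centre of its underside; y along the torch
- cradle: fixed dark steel V-cradle: base plate 112 (x) x 124 (y) x 8 mm; on it two plates 16 mm thick (y), 60 wide (x), up to 42 mm over the worktop, centred 38 mm either side of the middle (60 mm clear between for fingers), each with a 90-degree V, its bottom 24 mm over the worktop. The V runs along y (roughly world y, left is +y). Origin: centre of underside
- v_seat (a point): where torch_mid lies when the torch is fully seated and centred: on the V's middle plane, 49.5 mm above the worktop; y along the V towards its left end, z up
- flank_near: the two sloping faces of the V on the robot's side (cradle -x), rigid polished steel, slippery (friction about 0.12); the origin is that of the cradle
- flank_far: the two sloping faces of the V on the far side (cradle +x), rigid polished steel, slippery (friction about 0.12); the origin is that of the cradle
- tape: bystander, roll of tape, loose; to be left where it is; origin at the centre of its underside
- keys: bystander, bunch of keys, loose; to be left where it is; origin at the centre of its underside
- dropper: bystander, dropper bottle, loose; to be left where it is; origin at the centre of its underside
- cell: bystander, battery, loose; to be left where it is; origin at the centre of its underside
- peg_a: bystander, clothes peg, loose; to be left where it is; origin at the centre of its underside
- pen: bystander, pen, loose; to be left where it is; origin at the centre of its underside
- cup: bystander, dosing cup, loose; to be left where it is; origin at the centre of its underside
Mind the look-alikes: they are no part of the job. What is shaped like the torch but red is not meant.

How it is judged (in metres and radians):
On the way, in this order (a step that is already met when the one before it is completed fails the run):
1. the guard hangs astride the bar, let go (x of guard_crown in the frame of rail_mid between -0.018 and 0.018 m and y of guard_crown in the frame of rail_mid between -0.06 and 0.06 m and z of guard_crown in the frame of rail_mid between -0.005 and 0.019 m and angle between guard_grip's own z axis and vertical below 0.4 rad and angle between the y axis of guard_grip and the y axis of rail_mid, either way round below 0.4 rad and contact force between guard and rail above 0.5 N and contact force between the fingers and guard below 0.1 N), for 0.3 s.
2. the torch is lifted from its rest in the fingers (height (world z) of torch_mid above 0.08 m and contact force between the fingers and torch above 2 N), for 0.1 s.
At the end, for the whole second after the job is handed in: Guard let go, astride the bar: within 18 mm across, 60 mm along, 12 mm in height, 0.4 rad. Torch in the V: within 4 mm of v_seat across and in height, 12 mm along, 0.06 rad, lens to the left; still gripped, at rest, bearing with 3 to 30 N on each flank (weight alone: under 2 N) (all of step 1 and x of torch_mid in the frame of v_seat between -0.004 and 0.004 m and y of torch_mid in the frame of v_seat between -0.012 and 0.012 m and z of torch_mid in the frame of v_seat between -0.004 and 0.004 m and angle between the y axis of torch_mid and the y axis of v_seat, either way round below 0.06 rad and y of torch_lens in the frame of v_seat above 0.05 m and contact force between torch and flank_near between 3 and 30 N and contact force between torch and flank_far between 3 and 30 N and contact force between the fingers and torch above 3 N and linear speed of torch below 0.02 m/s); the arm keeps its last pose, push and grip.
It fails at once if one of the small things lying about (tape, keys, dropper bottle, battery, peg, pen, cup) is pushed away by more than 30 mm (distance of any of tape, keys, dropper, cell, peg_a, pen, cup from where it was at the start of the episode above 0.03 m).
It also fails if it takes over 53 s, if anything falls off the work surface, if the arm or the gripper's body presses on something with over 40 N, if the wrist force passes 120 N, or if a joint passes its speed limit or range.

## Robot

A 6-joint arm with a two-finger parallel gripper is mounted at the origin on a cart in front of the work surface, level with it; the furniture and walls round the work are solid. World frame = base frame: x ahead of the robot, y to its left, z up, the work surface at z = 0. Lengths are in mm, angles in rad, forces in N, time in s.
With the tool pointing down it reaches from about 350 to 775 mm from the base axis. Payload 7.3 kg.
Tool frame: the origin (TCP) lies at the very end of the fingers, on their centre line; the grasp point (between the pads) lies 19 mm behind it; x points along the fingers, y is the direction in which the jaws open and shut, and the axes are right-handed (so a half turn about x gives the same grasp; the last joint's range is limited). The gripper opens to 92 mm and grips with 3 to 60 N. Pads are 19 mm wide; open, the fingers measure 130 mm over their backs; the gripper's body (75 mm by 190 mm) begins 47 mm behind the grasp point.
Start: joints at [-1.313, 0.342, 1.524, -0, 1.275, -0.146], TCP at [206.304, -482.787, 226.741] pointing down, gripper open.
Joint ranges: [-2.53, 2.53], [-0.77, 2.02], [0.04, 2.7], [-1, 4.14], [0.28, 2.66], [-3.11, 3.11]. Speed limits (rad/s): [2.57, 2.57, 3.14, 3.14, 3.14, 3.14].

## Interface

Orientations are given as [roll, pitch, yaw] about the fixed x, y, z axes, in that order (R = Rz(yaw) Ry(pitch) Rx(roll)).
In Python, from plant import bot gives the robot as it stands.
- The arm moves only by the tool step_arm, never from a script. Its argument "targets" is a list that holds one entry, the list of rows, each a list of 4 numbers: the shift along the tool's x, y, z in m, then the turn about the tool's x in degrees. A call has exactly 5 rows; each row is the pose to reach, as a shift and turn from the pose measured when the call began, along the tool's axes at that moment; what a row does not reach only later rows make up. A row lasts 1/12 s, in which the tool goes at most 41.7 mm and 7.16 degrees, less where a joint would pass 70% of its speed; a pose out of reach is approached as far as the arm can. A call with a gripper value outside its range is refused whole. "jaw" is the closure, from 0 (fully open) to 1 (shut), set as the call begins (left out, the last holds). The fingers move at their own pace and stop on an object; the grip force is fixed at half the most. Time passes only in rows, so rows that repeat a pose let the fingers close, or fill a call up. It gives the time, the measured TCP pose, the force and the opening at its end, in the units of the state.
- bot.get_obs(): the state, without advancing time (a new reading comes with each control period).
- bot.capture(name): name is "scene" or "top"; returns a dict with "color" (420x560x3 uint8, red, green, blue), "depth" (420x560 float32, mm along the optical axis (not along the pixel's ray), 0 where there is no reading), "fov_y" (degrees; the focal length in pixels is half the picture's height over the tangent of half this angle, whatever the lens; pixels are square), "cx", "cy" (the principal point, pixels), "rvec" (rotation vector, rad) and "tvec" (3), from world to camera coordinates, as OpenCV has them. Camera axes: x right, y down, z forward; pixel columns grow to the right and rows downward; lengths in mm; the calibration is good to about 2 mm. A picture is of the moment at which its call begins.
- bot.close_job(): hands the job in, once; it reports no verdict.
The state is a dict: "time": time; "joint_positions": joint angles; "dq": joint speeds; "tau": joint torques, N m; "tool_pos": TCP position; "tcp_rot": TCP orientation; "contact_force": force on the tool from outside, world axes, zero at the start; "moment": the same for the moment, N m; "grip_width": finger opening in mm.
Only numpy, scipy, OpenCV 4.12 (cv2) and the standard library are available. Lean on these libraries where they do the work, as an engineer would, in place of code of your own. Each camera call takes 0.05 s, during which the arm holds its last target. There are 200 camera calls.

## Working session

There is one attempt and no reset: what is moved stays moved. The work goes in short steps, Python scripts to look and compute and a tool call to move; the robot and the scene stay as the last step left them, time stands still between calls to the robot, and variables do not carry over. Pictures are saved under pics/ and viewed, about 8 in all and at most 12, crops included, and the job is handed in when it is done.

Besides the shell and the picture viewer there is one more tool, called after "Request:" by a JSON object that holds its "api" and its "payload". step_arm: Moves the arm, as the interface text tells. Its arguments: {"type":"object","properties":{"targets":{"type":"array","items":{"type":"array","items":{"type":"array","items":{"type":"number"}}}},"jaw":{"type":"number"}},"required":["targets"]}

```bash
mkdir -p pics; ls; cat > h.py <<'E'
import numpy as np, cv2
from plant import bot
def cap(n):
    c=bot.capture(n); c['R']=cv2.Rodrigues(np.array(c['rvec'],float))[0]; c['t']=np.array(c['tvec'],float).ravel()
    c['f']=210/np.tan(np.radians(c['fov_y'])/2); return c
def pts(c):  # world point per pixel from depth
    v,u=np.mgrid[0:420,0:560]; d=c['depth'].astype(float)
    P=np.stack([(u-c['cx'])/c['f']*d,(v-c['cy'])/c['f']*d,d],-1)
    W=(P-c['t'])@c['R']; W[d==0]=np.nan; return W
def ray(c,u,v,z):
    d=np.array([(u-c['cx'])/c['f'],(v-c['cy'])/c['f'],1])@c['R']; o=-c['t']@c['R']
    return o+d*(z-o[2])/d[2]
def save(c,n,s=1): cv2.imwrite('pics/'+n,cv2.resize(c['color'][:,:,::-1],None,fx=s,fy=s))
E
python3 - <<'E'
from h import *
for n in('top','scene'):
    c=cap(n); save(c,n+'0.png',1.4); np.savez(n+'0.npz',**c); print(n,-c['t']@c['R'],c['R'][2],c['f'])
o=bot.get_obs(); print({k:np.round(v,3) for k,v in o.items()})
E
```

```text
pics
top [ 410.56759459  -20.79972714 1161.62356104] [ 0.10389687 -0.00313677 -0.99458313] 417.915492467477
scene [-329.66853283  544.11626324  940.31328638] [ 0.65033584 -0.43814302 -0.62055942] 478.10542977212384
{'time': np.float64(0.1), 'joint_positions': array([-1.313,  0.343,  1.525,  0.   ,  1.275, -0.146]), 'dq': array([-0.002, -0.001, -0.003,  0.001, -0.   , -0.001]), 'tau': array([ 2.0000e-03, -4.3201e+01, -2.4470e+01,  7.2000e-02,  5.3000e-02,
       -0.0000e+00]), 'tool_pos': array([ 206.2  , -482.403,  226.095]), 'tcp_rot': array([-1.718,  1.569,  1.828]), 'contact_force': array([-0.27 ,  0.01 ,  0.426]), 'moment': array([0.01 , 0.068, 0.029]), 'grip_width': np.float64(91.5)}
```

View pics/top0.png

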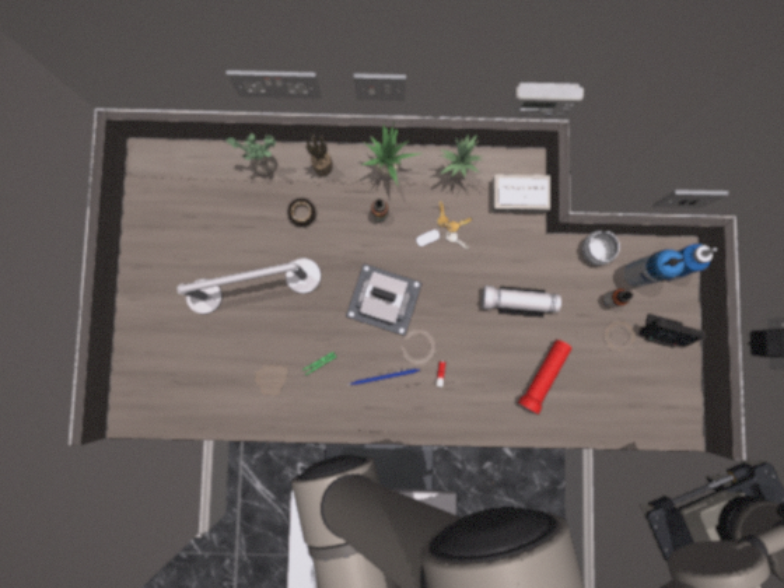

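View pics/scene0.png

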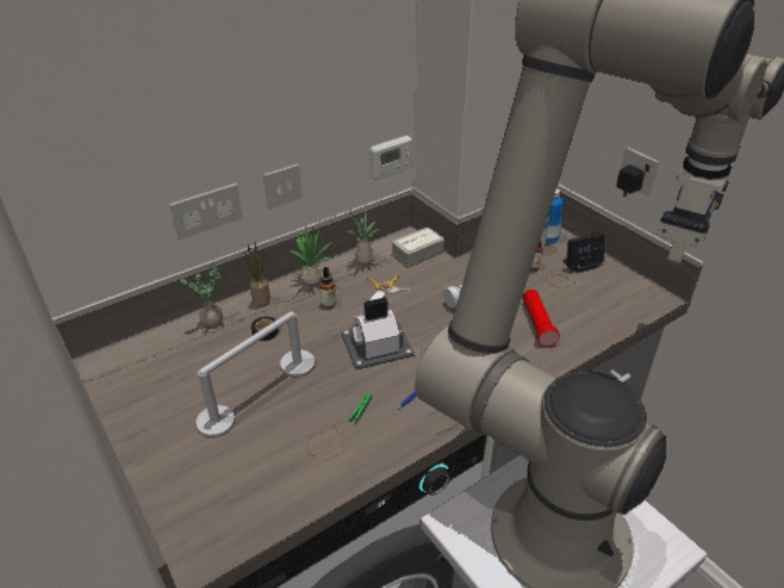

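The top view shows the guard on the cradle at about (384,296), the rail bar from (183,289) to (298,266), and the white torch from (485,298) to (560,303) with its head on the left. The red look-alike is at (546,377). Next I measure with depth and colour masks.

```bash
cat > m.py <<'E'
from h import *
def blob(c,W,box,zlo,zhi,cond=None):
    u0,v0,u1,v1=[int(x/1.4) for x in box]; m=np.zeros((420,560),bool); m[v0:v1,u0:u1]=1
    m&=(W[...,2]>zlo)&(W[...,2]<zhi)
    if cond is not None: m&=cond
    (cx,cy),(a,b),_=r=cv2.minAreaRect(W[m][:,:2].astype(np.float32))
    q=cv2.boxPoints(r); e=[q[1]-q[0],q[2]-q[1]]; e=max(e,key=np.linalg.norm)
    P=W[m]; vv=np.linalg.svd(P[:,:2]-P[:,:2].mean(0),full_matrices=False)[2][0]
    f=lambda e:np.round(np.degrees(np.arctan2(-e[0],e[1])*1)%180,1)
    return m.sum(),np.round([cx,cy,a,b],1),'rectyaw',f(e),'pcayaw',f(vv),'mean',P.mean(0).round(1),'zmed/max',np.median(P[:,2]).round(1),P[:,2].max().round(1)
E
python3 - <<'E'
from m import *
c=dict(np.load('top0.npz')); W=pts(c); g=c['color'].max(-1)
print('table',np.nanmedian(W[230:250,70:150,2]))
print('rib',blob(c,W,(340,255,430,340),95,125))
print('guard',blob(c,W,(340,255,430,340),50,125))
print('base',blob(c,W,(340,255,430,340),5,12))
print('bar',blob(c,W,(170,250,325,310),125,150))
print('torch',blob(c,W,(470,275,580,325),25,70))
print('torchtop',blob(c,W,(470,275,580,325),40,70))
print('rest',blob(c,W,(470,275,580,325),3,22,g<70))
for n,b in dict(tape=(280,190,325,235),dropper=(362,190,395,226),keys=(430,200,470,250),cell=(412,225,442,248),peg=(300,345,340,380),pen=(345,360,425,390),pegred=(430,355,450,390),cup=(400,325,440,365),cup2=(580,225,625,270)).items():
    try: print(n,blob(c,W,b,4,120)[1::6], blob(c,W,b,4,120)[-1])
    except Exception as e: print(n,e)
np.set_printoptions(linewidth=250)
print('torch row',W[int(300/1.4),345:405,2].round(0))
E
```

```text
table 0.7525695365302641
rib (np.int64(114), array([520.3, -11. ,  46. ,  14.2]), 'rectyaw', np.float32(163.5), 'pcayaw', np.float64(163.1), 'mean', array([519.5, -11. , 115. ]), 'zmed/max', np.float64(116.1), np.float64(122.1))
guard (np.int64(799), array([520.4, -11. ,  69.9,  81. ]), 'rectyaw', np.float32(73.8), 'pcayaw', np.float64(74.0), 'mean', array([518.2, -10.8,  73.7]), 'zmed/max', np.float64(69.7), np.float64(122.1))
base (np.int64(735), array([529.1, -10. , 158.7, 179.2]), 'rectyaw', np.float32(2.6), 'pcayaw', np.float64(165.1), 'mean', array([515.6, -11.1,   8.2]), 'zmed/max', np.float64(8.1), np.float64(12.0))
bar (np.int64(508), array([541. , 247.4,  17.6, 216.4]), 'rectyaw', np.float32(13.2), 'pcayaw', np.float64(13.3), 'mean', array([540.4, 247.5, 135.4]), 'zmed/max', np.float64(135.6), np.float64(141.6))
torch (np.int64(745), array([ 523.2, -277. ,  146.4,   45.4]), 'rectyaw', np.float32(175.6), 'pcayaw', np.float64(176.4), 'mean', array([ 522.2, -274. ,   42.2]), 'zmed/max', np.float64(43.2), np.float64(55.1))
torchtop (np.int64(530), array([ 520.4, -276.6,  146.1,
[... 642 characters left out ...]
9,  34.4]), array([645.3, -92.5,   5.6])) 9.2
peg (array([399. , 117.6,  58.8,  77.1]), array([394.4, 110.6,   9.8])) 17.3
pen (array([375.1, -14.4,  53.6, 154.3]), array([371.4, -16.3,   7.4])) 13.8
pegred (array([ 382.2, -120.9,   65.4,   27.3]), array([ 377.9, -124.8,   13.3])) 19.9
cup (array([434.5, -77.3,  74.3,  68.9]), array([451.1, -59.8,   7.1])) 14.7
cup2 (array([ 629.9, -430.2,   69.3,  110.6]), array([ 642.2, -433.2,   37.6])) 98.1
torch row [27. 42. 49. 46. 52. 48. 50. 46. 49. 47. 43. 42. 49. 47. 45. 45. 46. 47. 44. 45. 50. 43. 44. 48. 49. 45. 44. 43. 47. 43. 47. 43. 47. 43. 44. 43. 46. 46. 46. 44. 47. 42. 46. 44. 47. 44. 46. 48. 46. 45. 47. 45. 43. 44. 45. 49.  0. -1. -1.  1.]
```

```bash
cat > go.py <<'E'
import sys
from h import *
from scipy.spatial.transform import Rotation as Ro
# args: x y z (TCP, mm) yaw(deg of object's y axis from world y); jaws along object's x
o=bot.get_obs(); p=np.array(o['tool_pos']); R=Ro.from_euler('xyz',o['tcp_rot']).as_matrix()
print('t',round(float(o['time']),2),'p',p.round(1),'xax',R[:,0].round(3),'F',np.round(o['contact_force'],1),'M',np.round(o['moment'],2),'w',np.round(o['grip_width'],1),'q6',np.round(o['joint_positions'][5],2))
j=np.degrees(np.arctan2(R[1,1],R[0,1])); print('jaw dir deg',j.round(1))
if len(sys.argv)>4:
    x,y,z,yaw=map(float,sys.argv[1:]); print('shift tool m',((np.array([x,y,z])-p)@R/1000).round(4))
    d=(yaw-j+90)%180-90; print('turn about tool x',np.round(-d,1),'or',np.round(-d+(180 if d>0 else -180),1))
E
python3 go.py 520.4 -11 215 -16.4
```

```text
t 0.1 p [ 206.2 -482.4  226.1] xax [-0.     0.001 -1.   ] F [-0.3  0.   0.4] M [0.01 0.07 0.03] w 91.5 q6 -0.15
jaw dir deg -66.9
shift tool m [ 0.0116 -0.31   -0.4742]
turn about tool x -50.5 or 129.5
```

Request:
{"api": "step_arm", "payload": {"targets": [[[0,-0.0205,-0.0315,0],[0,-0.041,-0.063,0],[0,-0.0615,-0.0945,0],[0,-0.082,-0.126,0],[0,-0.1025,-0.1575,0]]], "jaw": 0}}

```text
time: 0.52
tool_pos: [311.2, -324.6, 226.0]
tcp_rot: [-1.655, 1.569, 1.89]
contact_force: [0.7, -0.2, 1.0]
grip_width: 91.8
```

Request:
{"api": "step_arm", "payload": {"targets": [[[0,-0.0205,-0.0315,0],[0,-0.041,-0.063,0],[0,-0.0615,-0.0945,0],[0,-0.082,-0.126,0],[0,-0.1025,-0.1575,0]]]}}

```text
time: 0.93
tool_pos: [416.3, -166.7, 226.1]
tcp_rot: [-1.528, 1.569, 2.017]
contact_force: [0.9, -0.3, -0.8]
grip_width: 91.7
```

Request:
{"api": "step_arm", "payload": {"targets": [[[0,-0.0205,-0.0315,-7],[0,-0.041,-0.063,-14],[0,-0.0615,-0.0945,-21],[0,-0.082,-0.126,-28],[0,-0.1025,-0.1575,-35]]]}}

```text
time: 1.35
tool_pos: [521.5, -8.7, 226.0]
tcp_rot: [-1.94, 1.568, 2.222]
contact_force: [0.6, -0.7, 0.6]
grip_width: 91.6
```

```bash
python3 go.py 520.4 -11 150 -16.4
```

```text
t 1.35 p [521.5  -8.7 226. ] xax [-0.002  0.002 -1.   ] F [ 0.6 -0.7  0.6] M [-0.04 -0.07  0.02] w 91.6 q6 0.39
jaw dir deg -31.5
shift tool m [0.076  0.0004 0.0026]
turn about tool x -15.1 or 164.9
```

Request:
{"api": "step_arm", "payload": {"targets": [[[0.025,0,0.0026,-5],[0.05,0.0004,0.0026,-10],[0.076,0.0004,0.0026,-15.1],[0.11,0.0004,0.0026,-15.1],[0.144,0.0004,0.0026,-15.1]]]}}

```text
time: 1.77
tool_pos: [520.3, -10.6, 80.9]
tcp_rot: [-2.554, 1.569, 1.873]
contact_force: [0.1, -0.6, -0.8]
grip_width: 91.7
```

Request:
{"api": "step_arm", "payload": {"targets": [[[0,0,0,0],[0,0,0,0],[0,0,0,0],[0,0,0,0],[0,0,0,0]]], "jaw": 1}}

```text
time: 2.18
tool_pos: [521.7, -10.8, 82.9]
tcp_rot: [2.241, 1.567, 0.384]
contact_force: [-0.1, -0.0, 0.6]
grip_width: 63.0
```

Request:
{"api": "step_arm", "payload": {"targets": [[[0,0,0,0],[0,0,0,0],[0,0,0,0],[0,0,0,0],[0,0,0,0]]]}}

```text
time: 2.6
tool_pos: [521.6, -10.9, 83.1]
tcp_rot: [2.221, 1.567, 0.364]
contact_force: [-0.3, -1.2, 0.2]
grip_width: 29.6
```

```bash
python3 go.py 541 247.4 255 13.2
```

```text
t 2.6 p [521.6 -10.9  83.1] xax [ 0.003  0.001 -1.   ] F [-0.3 -1.2  0.2] M [-0.08 -0.09 -0.01] w 29.6 q6 0.12
jaw dir deg -16.4
shift tool m [-0.1716 -0.0539 -0.2536]
turn about tool x -29.6 or 150.4
```

Request:
{"api": "step_arm", "payload": {"targets": [[[0,0,0,0],[0,0,0,0],[0,0,0,0],[0,0,0,0],[0,0,0,0]]]}}

```text
time: 3.02
tool_pos: [521.5, -10.8, 83.0]
tcp_rot: [2.287, 1.567, 0.43]
contact_force: [0.3, 0.4, 1.4]
grip_width: 13.5
```

Request:
{"api": "step_arm", "payload": {"targets": [[[-0.02,0,0,0],[-0.05,0,0,0],[-0.09,0,0,0],[-0.13,0,0,0],[-0.17,0,0,0]]]}}

```text
time: 3.43
tool_pos: [520.4, -10.9, 254.4]
tcp_rot: [2.581, 1.568, 0.724]
contact_force: [1.3, -0.2, -2.1]
grip_width: 13.8
```

```bash
python3 go.py 541 247.4 262 13.2; python3 - <<'E'
from h import *
c=cap('scene'); c['color']=c['color'][60:300,100:400]; save(c,'s1.png',2)
E
```

```text
t 3.43 p [520.4 -10.9 254.4] xax [ 0.002  0.002 -1.   ] F [ 1.3 -0.2 -2.1] M [-0.01 -0.15  0.08] w 13.8 q6 0.12
jaw dir deg -16.4
shift tool m [-0.0072 -0.0532 -0.2537]
turn about tool x -29.6 or 150.4
```

View pics/s1.png

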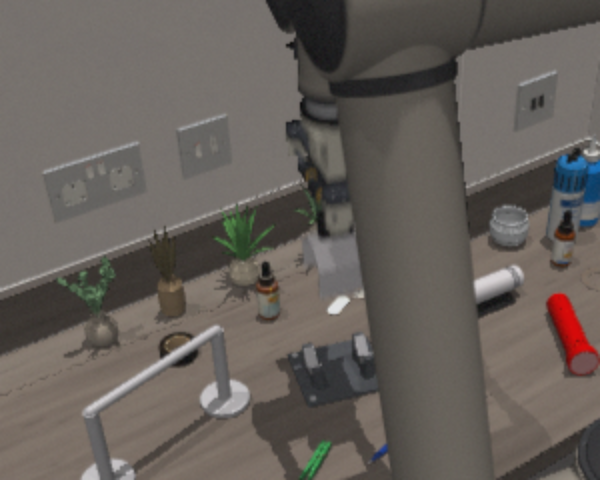

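The guard is lifted clear in the fingers, at (330,260) in the crop. The cradle at (335,365) is now bare, and the rail runs from (90,410) to (220,330).

Request:
{"api": "step_arm", "payload": {"targets": [[[-0.002,-0.0061,-0.029,0],[-0.004,-0.0122,-0.058,0],[-0.006,-0.0183,-0.087,0],[-0.007,-0.0244,-0.116,0],[-0.007,-0.0305,-0.145,0]]]}}

```text
time: 3.9
tool_pos: [535.3, 137.6, 269.8]
tcp_rot: [1.8, 1.555, -0.057]
contact_force: [0.8, -0.9, -1.5]
grip_width: 13.5
```

Request:
{"api": "step_arm", "payload": {"targets": [[[0,-0.0045,-0.022,-6],[0,-0.009,-0.044,-12],[0,-0.0136,-0.066,-18],[0,-0.0182,-0.088,-24],[0,-0.0228,-0.1088,-29.6]]]}}

```text
time: 4.32
tool_pos: [543.9, 249.6, 268.9]
tcp_rot: [1.247, 1.556, -0.088]
contact_force: [0.3, 0.4, -1.4]
grip_width: 14.0
```

```bash
python3 go.py 541 247.4 160 13.2; python3 - <<'E'
from h import *
c=cap('top'); W=pts(c); np.savez('top1.npz',**c); save(c,'t1.png',1.4)
c=cap('scene'); c['color']=c['color'][100:340,20:320]; save(c,'s2.png',2)
E
```

```text
t 4.32 p [543.9 249.6 268.9] xax [ 0.015 -0.001 -1.   ] F [ 0.3  0.4 -1.4] M [ 0.01 -0.16  0.04] w 14.0 q6 0.07
jaw dir deg 13.5
shift tool m [ 0.1088 -0.0049  0.001 ]
turn about tool x 0.3 or -179.7
```

View pics/s2.png

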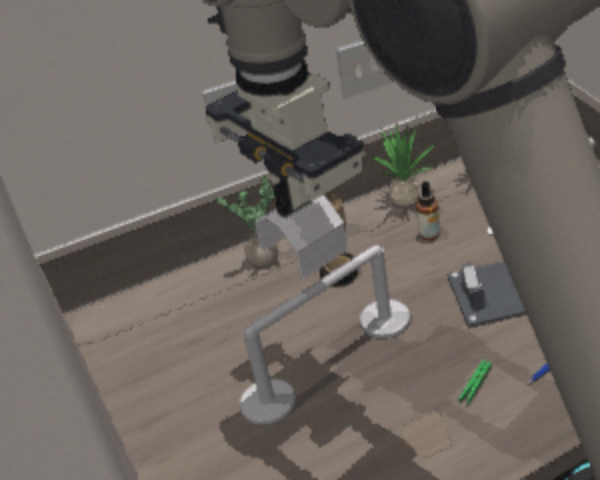

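The guard hangs in the gripper squarely above the bar, at (300,235) in the crop, with the bar running from (250,330) to (380,255). Now I lower it.

Request:
{"api": "step_arm", "payload": {"targets": [[[0,-0.0049,0.001,0],[0.025,-0.0049,0.001,0],[0.05,-0.005,0.001,0],[0.075,-0.005,0.001,0],[0.1,-0.005,0.001,0]]]}}

```text
time: 4.83
tool_pos: [540.0, 247.8, 167.4]
tcp_rot: [1.295, 1.557, -0.042]
contact_force: [0.0, 1.6, -2.2]
grip_width: 14.1
```

```bash
python3 go.py 541 247.4 148 13.2
```

```text
t 4.83 p [540.  247.8 167.4] xax [ 0.014 -0.001 -1.   ] F [ 0.   1.6 -2.2] M [ 0.05 -0.1   0.02] w 14.1 q6 0.07
jaw dir deg 13.4
shift tool m [0.0194 0.0007 0.0005]
turn about tool x 0.2 or -179.8
```

Request:
{"api": "step_arm", "payload": {"targets": [[[0.005,0.0007,0,0],[0.01,0.0007,0,0],[0.015,0.0007,0,0],[0.019,0.0007,0,0],[0.019,0.0007,0,0]]]}}

```text
time: 5.25
tool_pos: [541.1, 247.8, 148.7]
tcp_rot: [1.308, 1.556, -0.029]
contact_force: [0.1, -0.3, -2.3]
grip_width: 13.8
```

```bash
python3 go.py
```

```text
t 5.25 p [541.1 247.8 148.7] xax [ 0.015 -0.    -1.   ] F [ 0.1 -0.3 -2.3] M [-0.02 -0.05  0.  ] w 13.8 q6 0.07
jaw dir deg 13.4
```

Request:
{"api": "step_arm", "payload": {"targets": [[[0.0005,0,0,0],[0.001,0,0,0],[0.0015,0,0,0],[0.002,0,0,0],[0.002,0,0,0]]]}}

```text
time: 5.67
tool_pos: [541.6, 247.9, 148.0]
tcp_rot: [1.343, 1.554, 0.006]
contact_force: [-1.7, -1.2, 4.3]
grip_width: 13.8
```

```bash
python3 go.py
```

```text
t 5.67 p [541.6 247.9 148. ] xax [ 0.017  0.    -1.   ] F [-1.7 -1.2  4.3] M [-0.03  0.16  0.02] w 13.8 q6 0.07
jaw dir deg 13.4
```

Contact with the bar: the force went from −2.3 to +4.3 N. Release.

Request:
{"api": "step_arm", "payload": {"targets": [[[0,0,0,0],[0,0,0,0],[0,0,0,0],[0,0,0,0],[0,0,0,0]]], "jaw": 0}}

```text
time: 6.08
tool_pos: [541.6, 247.9, 147.8]
tcp_rot: [1.341, 1.554, 0.004]
contact_force: [-0.6, -0.5, -0.1]
grip_width: 42.8
```

Request:
{"api": "step_arm", "payload": {"targets": [[[0,0,0,0],[0,0,0,0],[0,0,0,0],[0,0,0,0],[0,0,0,0]]]}}

```text
time: 6.5
tool_pos: [541.6, 247.9, 147.8]
tcp_rot: [1.341, 1.554, 0.004]
contact_force: [-0.0, -0.7, 0.6]
grip_width: 75.6
```

Request:
{"api": "step_arm", "payload": {"targets": [[[-0.015,0,0,0],[-0.04,0,0,0],[-0.075,0,0,0],[-0.11,0,0,0],[-0.14,0,0,0]]]}}

```text
time: 6.92
tool_pos: [539.3, 248.0, 290.2]
tcp_rot: [1.366, 1.553, 0.028]
contact_force: [0.5, 1.8, 0.3]
grip_width: 91.9
```

```bash
python3 go.py 521.8 -272 225 -4.4; python3 - <<'E'
from h import *
c=cap('scene'); c['color']=c['color'][100:340,20:320]; save(c,'s3.png',2)
E
```

```text
t 6.92 p [539.3 248.  290.2] xax [ 0.018  0.001 -1.   ] F [0.5 1.8 0.3] M [ 0.02 -0.17 -0.  ] w 91.9 q6 0.07
jaw dir deg 13.4
shift tool m [ 0.0647 -0.1383  0.5016]
turn about tool x 17.8 or -162.2
```

View pics/s3.png

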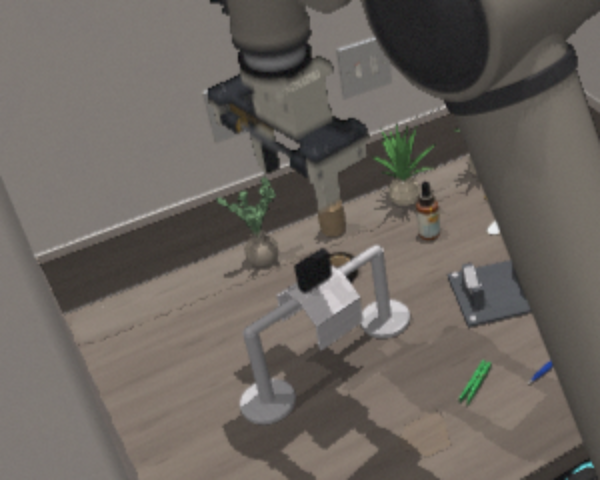

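The guard hangs astride the bar near its middle, at (325,295) in the crop, and the gripper is clear above it. Now I refine the torch and V poses.

```bash
python3 - <<'E'
from m import *
c=cap('top'); W=pts(c); np.savez('top2.npz',**c); g=c['color'].astype(int)
save(c,'t2.png',1.4)
u0,v0,u1,v1=[int(x/1.4) for x in (470,270,580,330)]
m=np.zeros((420,560),bool); m[v0:v1,u0:u1]=1; m&=(W[...,2]>12)&(g.min(-1)>60)
L=[];
for u in range(u0,u1):
    v=np.where(m[:,u])[0]
    if len(v)>6: p=ray(c,u,(v.min()+v.max())/2,28); L.append([p[0],p[1],v.max()-v.min()+1,u])
L=np.array(L); print(L[::4].round(1).tolist())
y=L[:,1]; b=(y<np.percentile(y,80))&(y>y.min()+6); k=np.polyfit(y[b],L[b,0],1); print('axis x=',k,'yaw',-np.degrees(np.arctan(k[0])),'ylims',y.min(),y.max())
w=c['depth'].mean()
print('torch',blob(c,W,(470,275,580,325),25,70,g.min(-1)>60)[:4])
for z in [(28,50),(4,13)]: print('cradle',z,blob(c,W,(335,255,430,345),*z))
# separate plates
m=np.zeros((420,560),np.uint8); m[182:246,239:307]=1; m&=((W[...,2]>30)&(W[...,2]<50)).astype(np.uint8)
n,l,s,ce=cv2.connectedComponentsWithStats(m)
for i in range(1,n):
    if s[i,4]>5: print(s[i,4],W[l==i].mean(0).round(1), W[l==i].min(0).round(0),W[l==i].max(0).round(0))
E
python3 go.py 521.5 -284 200 -4.4
```

```text
[[524.1, -204.1, 14.0, 345.0], [528.4, -215.0, 17.0, 349.0], [527.3, -225.9, 14.0, 353.0], [526.2, -236.9, 13.0, 357.0], [525.1, -247.8, 14.0, 361.0], [524.0, -258.7, 13.0, 365.0], [524.3, -269.6, 13.0, 369.0], [523.2, -280.6, 14.0, 373.0], [522.1, -291.5, 13.0, 377.0], [522.4, -302.4, 13.0, 381.0], [521.3, -313.3, 14.0, 385.0], [520.2, -324.3, 13.0, 389.0], [520.4, -335.2, 13.0, 393.0], [519.3, -346.1, 14.0, 397.0]]
axis x= [5.71799757e-02 5.39293895e+02] yaw -3.2726077311934043 ylims -354.3074500083103 -204.12628114468254
torch (np.int64(749), array([ 525.9, -276.9,  146.7,   44.4]), 'rectyaw', np.float32(178.2))
cradle (28, 50) (np.int64(230), array([520. , -11.2,  91.4,  59.6]), 'rectyaw', np.float32(163.5), 'pcayaw', np.float64(163.2), 'mean', array([519.9, -11.6,  38.2]), 'zmed/max', np.float64(39.2), np.float64(47.4))
cradle (4, 13) (np.int64(1506), array([521.9,  -5.9, 175.6, 186.2]), 'rectyaw', np.float32(1.4), 'pcayaw', np.float64(174.1), 'mean', array([519.1, -11.2,   8. ]), 'zmed/max', np.float64(8.0), np.float64(13.0))
54 [547.6  20.1  38.7] [536.  12.  30.] [560.  28.  46.]
109 [509.2 -47.3  38.8] [480. -62.  30.] [539. -33.  47.]
50 [513.2  30.6  39.4] [502.  22.  30.] [527.  40.  46.]
t 7.02 p [541.2 248.7 294. ] xax [ 0.027  0.003 -1.   ] F [ 0.1 -0.2 -0.6] M [-0.05 -0.15 -0.01] w 92.0 q6 0.07
jaw dir deg 13.4
shift tool m [ 0.0916 -0.1449  0.5134]
turn about tool x 17.8 or -162.2
```

View pics/t2.png

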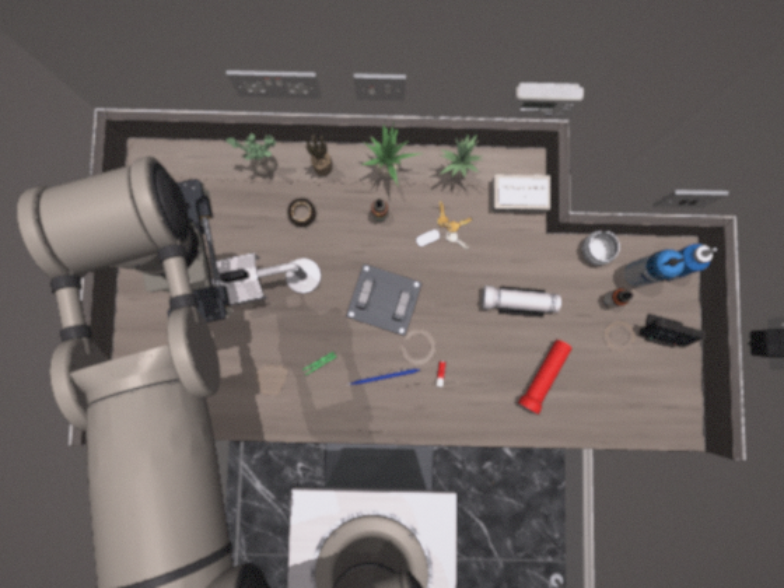

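The top view shows the guard on the bar near (238,272), the bare V at (384,298) and the torch still on its rest at (522,300). The small things are where they were.

Request:
{"api": "step_arm", "payload": {"targets": [[[0,-0.0096,0.0342,0],[0,-0.0192,0.0684,0],[0,-0.0288,0.1026,0],[0,-0.0384,0.1368,0],[0,-0.048,0.171,0]]]}}

```text
time: 7.43
tool_pos: [533.4, 69.7, 292.4]
tcp_rot: [1.465, 1.544, 0.128]
contact_force: [0.8, -1.3, -1.1]
grip_width: 92.0
```

Request:
{"api": "step_arm", "payload": {"targets": [[[0.01,-0.0096,0.0342,0],[0.02,-0.0192,0.0684,0],[0.03,-0.0288,0.1026,0],[0.04,-0.0384,0.1368,0],[0.05,-0.048,0.171,0]]]}}

```text
time: 7.85
tool_pos: [526.9, -109.1, 240.4]
tcp_rot: [1.483, 1.545, 0.146]
contact_force: [0.4, -0.3, 0.5]
grip_width: 91.6
```

Request:
{"api": "step_arm", "payload": {"targets": [[[0.01,-0.0096,0.0342,3.4],[0.02,-0.0192,0.0684,6.8],[0.03,-0.0288,0.1026,10.2],[0.04,-0.0384,0.1368,13.6],[0.05,-0.048,0.171,16.7]]]}}

```text
time: 8.27
tool_pos: [520.4, -287.9, 188.3]
tcp_rot: [1.811, 1.546, 0.18]
contact_force: [1.7, 0.6, 0.0]
grip_width: 91.7
```

```bash
python3 go.py 523.1 -284.5 90 -3.3
```

```text
t 8.27 p [ 520.4 -287.9  188.3] xax [ 0.024  0.004 -1.   ] F [1.7 0.6 0. ] M [-0.04 -0.17 -0.02] w 91.7 q6 -0.59
jaw dir deg -3.5
shift tool m [ 0.0983  0.0001 -0.003 ]
turn about tool x -0.2 or 179.8
```

Request:
{"api": "step_arm", "payload": {"targets": [[[0.03,0,-0.003,0],[0.06,0,-0.003,0],[0.09,-0.001,-0.003,0],[0.12,-0.001,-0.003,0],[0.15,-0.001,-0.003,0]]]}}

```text
time: 8.68
tool_pos: [522.6, -284.0, 36.2]
tcp_rot: [1.839, 1.547, 0.207]
contact_force: [0.4, -0.0, -0.2]
grip_width: 91.8
```

```bash
python3 go.py 523.1 -284.5 10 -3.3
```

```text
t 8.68 p [ 522.6 -284.    36.2] xax [ 0.024  0.005 -1.   ] F [ 0.4 -0.  -0.2] M [ 0.   -0.07  0.03] w 91.8 q6 -0.59
jaw dir deg -3.5
shift tool m [ 0.0262 -0.0001  0.0007]
turn about tool x -0.2 or 179.8
```

Request:
{"api": "step_arm", "payload": {"targets": [[[0.01,0,0.0005,0],[0.02,0,0.0005,0],[0.026,0,0.0005,0],[0.026,0,0.0005,0],[0.026,0,0.0005,0]]], "jaw": 1}}

```text
time: 9.1
tool_pos: [523.9, -284.8, 11.3]
tcp_rot: [1.784, 1.545, 0.152]
contact_force: [-0.8, -0.5, 0.5]
grip_width: 63.4
```

Request:
{"api": "step_arm", "payload": {"targets": [[[0,0,0,0],[0,0,0,0],[0,0,0,0],[0,0,0,0],[0,0,0,0]]]}}

```text
time: 9.52
tool_pos: [524.1, -285.0, 12.0]
tcp_rot: [1.759, 1.545, 0.127]
contact_force: [0.4, 0.3, 3.1]
grip_width: 35.3
```

Request:
{"api": "step_arm", "payload": {"targets": [[[0,0,0,0],[0,0,0,0],[0,0,0,0],[0,0,0,0],[0,0,0,0]]]}}

```text
time: 9.93
tool_pos: [524.1, -285.0, 12.0]
tcp_rot: [1.76, 1.545, 0.128]
contact_force: [0.0, 1.0, 1.5]
grip_width: 35.2
```

```bash
python3 go.py 523.1 -284.5 130 -3.3
```

```text
t 9.93 p [ 524.1 -285.    12. ] xax [ 0.026  0.003 -1.   ] F [0.  1.  1.5] M [0.05 0.02 0.01] w 35.2 q6 -0.59
jaw dir deg -3.5
shift tool m [-0.1179  0.002  -0.001 ]
turn about tool x -0.2 or 179.8
```

Request:
{"api": "step_arm", "payload": {"targets": [[[-0.01,0,0,0],[-0.03,0,0,0],[-0.06,0,0,0],[-0.09,0,0,0],[-0.12,0,0,0]]]}}

```text
time: 10.35
tool_pos: [520.5, -285.0, 133.3]
tcp_rot: [1.791, 1.545, 0.159]
contact_force: [0.9, -0.2, -1.7]
grip_width: 35.2
```

Request:
{"api": "step_arm", "payload": {"targets": [[[0,0,0,0],[0,0,0,0],[0,0,0,0],[0,0,0,0],[0,0,0,0]]]}}

```text
time: 10.77
tool_pos: [519.7, -284.5, 131.6]
tcp_rot: [1.897, 1.548, 0.265]
contact_force: [-0.0, -0.6, -1.8]
grip_width: 35.5
```

```bash
python3 go.py 520.2 -11.1 130 -16.4
python3 - <<'E'
from h import *
c=cap('scene'); c['color']=c['color'][100:340,240:540]; save(c,'s4.png',2)
E
```

```text
t 10.77 p [ 519.7 -284.5  131.6] xax [ 0.022  0.006 -1.   ] F [-0.  -0.6 -1.8] M [-0.   -0.04  0.04] w 35.5 q6 -0.59
jaw dir deg -3.5
shift tool m [ 0.0032 -0.0163 -0.2729]
turn about tool x 12.9 or -167.1
```

View pics/s4.png

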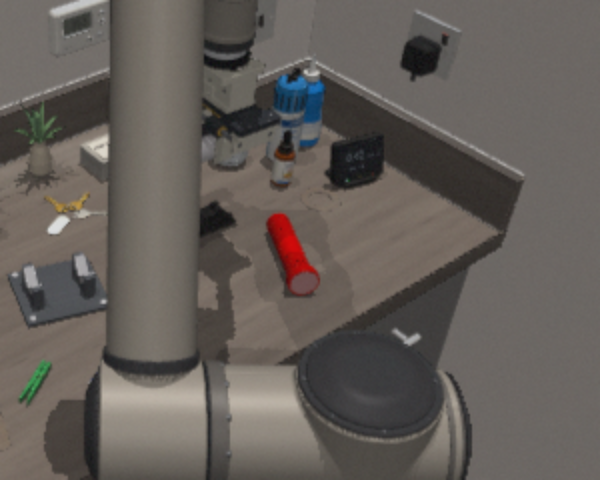

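The torch is off its rest: the black rest at (215,220) is empty and the wrist load of 1.8 N matches its weight. Now over to the V.

Request:
{"api": "step_arm", "payload": {"targets": [[[0,-0.0017,-0.028,0],[0,-0.0033,-0.056,0],[0,-0.005,-0.084,0],[0,-0.0066,-0.112,0],[0,-0.0083,-0.14,0]]]}}

```text
time: 11.23
tool_pos: [519.5, -143.0, 131.7]
tcp_rot: [1.933, 1.549, 0.3]
contact_force: [0.0, 0.5, -2.2]
grip_width: 35.4
```

Request:
{"api": "step_arm", "payload": {"targets": [[[0,-0.0017,-0.028,3],[0,-0.0034,-0.056,6],[0,-0.005,-0.084,9],[0,-0.0066,-0.112,12],[0,-0.008,-0.133,12.9]]]}}

```text
time: 11.65
tool_pos: [519.1, -7.6, 131.8]
tcp_rot: [2.217, 1.55, 0.357]
contact_force: [0.6, -0.1, -2.4]
grip_width: 35.1
```

```bash
python3 go.py 520.6 -11.1 60 -16.4
python3 - <<'E'
from h import *
c=cap('scene'); c['color']=c['color'][100:340,140:440]; save(c,'s5.png',2)
E
```

```text
t 11.65 p [519.1  -7.6 131.8] xax [ 0.019  0.007 -1.   ] F [ 0.6 -0.1 -2.4] M [-0.08 -0.04  0.05] w 35.1 q6 0.11
jaw dir deg -16.6
shift tool m [0.0718 0.0012 0.0039]
turn about tool x -0.2 or 179.8
```

View pics/s5.png

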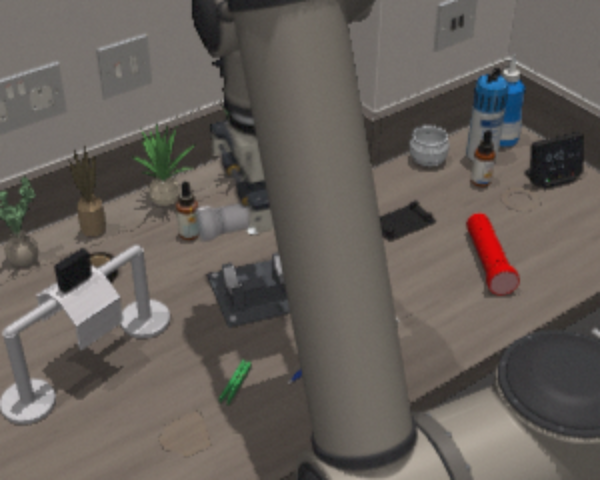

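The torch is held level over the V, at (225,220) in the crop, with the lens head to the left. The guard is still on the rail at (85,290). Lowering now.

Request:
{"api": "step_arm", "payload": {"targets": [[[0,0.001,0.0039,0],[0.02,0.001,0.0039,0],[0.04,0.001,0.0039,0],[0.06,0.001,0.0039,0],[0.08,0.001,0.0039,0]]]}}

```text
time: 12.12
tool_pos: [520.0, -9.0, 50.5]
tcp_rot: [2.303, 1.55, 0.446]
contact_force: [-0.1, -0.5, -2.4]
grip_width: 35.1
```

```bash
python3 go.py 520.6 -11.1 33 -16.4
```

```text
t 12.12 p [520.   -9.   50.5] xax [ 0.019  0.009 -1.   ] F [-0.1 -0.5 -2.4] M [-0.01 -0.06 -0.04] w 35.1 q6 0.1
jaw dir deg -16.5
shift tool m [0.0175 0.0009 0.0021]
turn about tool x -0.1 or 179.9
```

Request:
{"api": "step_arm", "payload": {"targets": [[[0.003,0.0009,0.002,0],[0.006,0.0009,0.002,0],[0.009,0.0009,0.002,0],[0.012,0.0009,0.002,0],[0.015,0.0009,0.002,0]]]}}

```text
time: 12.53
tool_pos: [521.3, -11.3, 36.2]
tcp_rot: [2.254, 1.549, 0.396]
contact_force: [0.4, -0.1, -2.3]
grip_width: 35.2
```

```bash
python3 go.py 520.6 -11.1 33 -16.4
```

```text
t 12.53 p [521.3 -11.3  36.2] xax [ 0.02   0.009 -1.   ] F [ 0.4 -0.1 -2.3] M [ 0.01 -0.06 -0.02] w 35.2 q6 0.1
jaw dir deg -16.5
shift tool m [ 0.0032 -0.0008  0.    ]
turn about tool x -0.1 or 179.9
```

Request:
{"api": "step_arm", "payload": {"targets": [[[0.001,0,0,0],[0.002,0,0,0],[0.003,0,0,0],[0.003,0,0,0],[0.003,0,0,0]]]}}

```text
time: 12.95
tool_pos: [521.6, -11.3, 33.5]
tcp_rot: [2.235, 1.548, 0.377]
contact_force: [0.2, 1.1, -1.1]
grip_width: 35.4
```

```bash
python3 go.py 520.6 -11.1 33 -16.4
```

```text
t 12.95 p [521.6 -11.3  33.5] xax [ 0.021  0.008 -1.   ] F [ 0.2  1.1 -1.1] M [-0.09 -0.07  0.03] w 35.4 q6 0.1
jaw dir deg -16.5
shift tool m [ 0.0005 -0.0011  0.0001]
turn about tool x -0.1 or 179.9
```

Request:
{"api": "step_arm", "payload": {"targets": [[[0.0005,0,0,0],[0.001,0,0,0],[0.0015,0,0,0],[0.002,0,0,0],[0.002,0,0,0]]]}}

```text
time: 13.37
tool_pos: [521.8, -11.3, 33.3]
tcp_rot: [2.208, 1.547, 0.351]
contact_force: [-5.8, 0.2, 16.7]
grip_width: 35.2
```

```bash
python3 go.py 520.6 -11.1 33 -16.4
```

```text
t 13.37 p [521.8 -11.3  33.3] xax [ 0.022  0.008 -1.   ] F [-5.8  0.2 16.7] M [-0.03  0.92  0.01] w 35.2 q6 0.1
jaw dir deg -16.4
shift tool m [ 0.0003 -0.0012  0.0002]
turn about tool x -0.0 or 180.0
```

Request:
{"api": "step_arm", "payload": {"targets": [[[0.0017,-0.0004,0,0],[0.0017,-0.0008,0,0],[0.0017,-0.0008,0,0],[0.0017,-0.0008,0,0],[0.0017,-0.0008,0,0]]]}}

```text
time: 13.78
tool_pos: [521.8, -11.3, 33.3]
tcp_rot: [2.154, 1.545, 0.296]
contact_force: [-4.0, -0.1, 14.5]
grip_width: 35.0
```

```bash
python3 go.py 520.6 -11.1 33 -16.4
python3 - <<'E'
from h import *
c=cap('scene'); np.savez('scene9.npz',**c); W=pts(c)
c['color']=c['color'][100:340,100:340]; save(c,'s6.png',2.5)
t=cap('top'); Wt=pts(t); np.savez('top9.npz',**t)
from m import blob
print('rib',blob(t,Wt,(170,230,330,320),165,200)) 
o=bot.get_obs(); print(o['time'],o['contact_force'])
E
```

```text
t 13.78 p [521.8 -11.3  33.3] xax [ 0.025  0.007 -1.   ] F [-4.  -0.1 14.5] M [-0.13  0.57 -0.02] w 35.0 q6 0.1
jaw dir deg -16.4
shift tool m [ 0.0003 -0.0012  0.0002]
turn about tool x -0.0 or 180.0
rib (np.int64(135), array([539.7, 246.6,  14.5,  45.2]), 'rectyaw', np.float32(12.5), 'pcayaw', np.float64(13.9), 'mean', array([538.8, 245.2, 180. ]), 'zmed/max', np.float64(181.4), np.float64(185.2))
13.8833 [-3.96227401 -0.13410939 13.6762279 ]
```

View pics/s6.png

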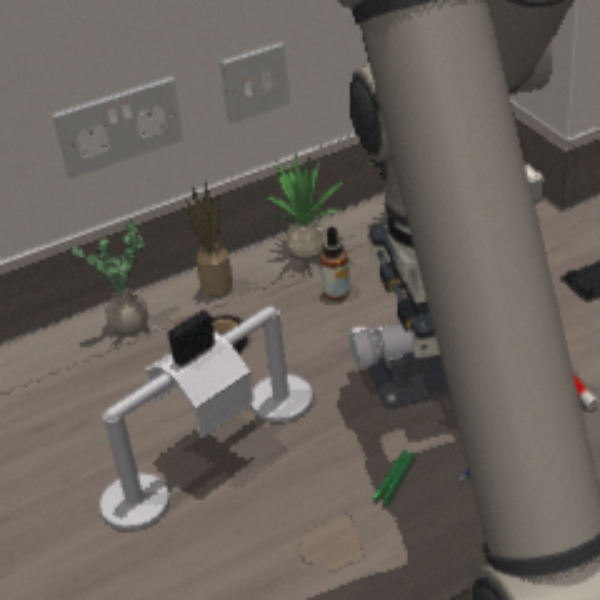

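```bash
python3 - <<'E'
from h import *
a=np.radians(-16.4); d=np.array([-np.sin(a),np.cos(a)]); s=np.array([520.2,-11.1])
for n in('scene9','top9'):
    c=dict(np.load(n+'.npz')); W=pts(c); g=c['color'].astype(int)
    q=W[...,:2]-s; al=q@d; ac=q@np.array([d[1],-d[0]])
    m=(W[...,2]>30)&(W[...,2]<80)&(abs(ac)<30)&(al>30)&(al<100)&(g.min(-1)>80)
    v,u=np.where(m); A=al[m]; print(n,m.sum(),'along pct',np.percentile(A,[2,50,90,95,98]).round(1),'ac',np.percentile(ac[m],[2,50,98]).round(1),'z',np.percentile(W[m][:,2],[2,50,98]).round(1))
    f=m&(al>np.percentile(A,90)-6); 
    if n=='scene9':
        # lens face: leftmost columns
        print(u.min(),[ (uu,al[m[:,uu],uu].round(0).tolist()) for uu in range(u.min(),u.min()+4)])
E
```

```text
scene9 283 along pct [30.7 62.1 82.3 83.  83.3] ac [-22.4 -11.8  13.4] z [36.2 60.1 71.4]
240 [(240, [82.0, 83.0, 83.0, 83.0, 82.0, 83.0, 83.0]), (241, [78.0, 80.0, 83.0, 83.0, 82.0, 83.0, 83.0, 84.0, 84.0, 83.0, 83.0, 83.0]), (242, [77.0, 79.0, 79.0, 80.0, 81.0, 82.0, 82.0, 84.0, 83.0, 83.0, 83.0, 83.0, 83.0, 83.0, 83.0]), (243, [75.0, 75.0, 77.0, 77.0, 78.0, 80.0, 80.0, 80.0, 82.0, 82.0, 82.0, 82.0, 83.0, 83.0, 83.0, 82.0, 82.0])]Traceback (most recent call last):
  File "<stdin>", line 7, in <module>
    return _quantile_unchecked(
        a, q, axis, out, overwrite_input, method, keepdims, weights)
    return _ureduce(a,
                    func=_quantile_ureduce_func,
    ...<5 lines>...
                    overwrite_input=overwrite_input,
                    method=method)
    r = func(a, **kwargs)
    result = _quantile(arr,
                       quantiles=q,
    ...<2 lines>...
                       out=out,
                       weights=wgt)
    slices_having_nans = np.isnan(arr[-1, ...])
                                  ~~~^^^^^^^^^
IndexError: index -1 is out of bounds for axis 0 with size 0
```

The lens face lies 83 mm along the V against 80 nominal, so the torch is centred to about 3 mm. One more trim to even out the side force.

Request:
{"api": "step_arm", "payload": {"targets": [[[0.0018,-0.0009,0,0],[0.0018,-0.0016,0,0],[0.0018,-0.0016,0,0],[0.0018,-0.0016,0,0],[0.0018,-0.0016,0,0]]]}}

```text
time: 14.3
tool_pos: [521.8, -11.3, 33.3]
tcp_rot: [2.081, 1.541, 0.224]
contact_force: [-1.4, -0.6, 12.6]
grip_width: 35.3
```

```bash
python3 go.py 520.6 -11.1 33 -16.4
```

```text
t 14.3 p [521.8 -11.3  33.3] xax [ 0.029  0.007 -1.   ] F [-1.4 -0.6 12.6] M [-0.27  0.21 -0.03] w 35.3 q6 0.1
jaw dir deg -16.4
shift tool m [ 0.0003 -0.0012  0.0002]
turn about tool x -0.0 or 180.0
```

```bash
python3 -c "
from plant import bot
print(bot.close_job()); o=bot.get_obs(); print(o['time'],o['contact_force'],o['grip_width'])"
```

```text
the job is handed in; nothing more can be done
None
the job is handed in; nothing more can be done
```

I hung the guard on the rail's bar and let go of it. I then lifted the torch from its rest, seated it in the V with the lens to the left, and handed the job in at 14.3 s, still gripping and pressing. No verdict was reported.

What the last checks showed:
- **Guard:** the rib centre measured about 1–2 mm from the bar's middle and within 1° of its direction.
- **Torch position:** the fingers stood 33.3 mm up, against about 33.5 mm expected for a fully seated torch. The lens face was 83 mm along the V against 80 mm nominal, so the torch sits about 3 mm off centre lengthwise. The jaws were in line with the V to within the 0.1° shown.
- **Position across the V:** the hand measured about 1 mm off the V's middle line.
- **Pressing force:** the wrist read 12.6 N upward and 1.4 N sideways. Adding the torch's roughly 2 N weight gives about 14.6 N on the V. I work that out as about 9 N on the near flank and 11 N on the far one, but I could not measure the flanks separately.
- **Small things:** they looked undisturbed in the pictures, but I did not measure them again at the end.

Two things did not go cleanly. The tool drifted to a tilt of about 1.7° across the V, which only rolls the torch slightly about its own axis. The last position check from the top camera found no torch points, so the lengthwise figure comes from the scene camera alone.

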